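# Square a dental cast on an indexing slide and index it to the green station

### The job

With the carriage still locked where it is, first push the dental cast along the carriage bed, without lifting it, until it sits square and flush against both black fences. Then pull up the red spring plunger knob, move the carriage to the hole at the green tag and let the plunger snap fully home there, with the cast still square against both fences. Do not disturb the bottle, cup, dish or handpiece around the slide.

Things in the scene. Friction and masses are not known exactly. Their poses are not given: they have to be found in the camera images.
- slide_base: Fixed blue base plate, 10 mm thick, local x -72 to +98, y -130 to +130 mm. Origin on the bench; x points from the robot towards the steel hole bar, y along the travel, z up; yaw varies. Bar at x = +60 mm, 26 mm wide, top at z = 28 mm; five 10 mm holes at y = -64, -32, 0, 32, 64 mm. Tags (1 green, 3 white; tops at z = 20 mm) at x = +86 mm beside all holes but the middle one
- carriage (a joint): Travel of the aluminium carriage along the slide's +y (m): 0 at the middle hole, where it starts locked; end stops at +-0.072. About 1 kg, friction about 1 N. Its bed spans slide x -65 to +33, y -49 to +43 mm (at joint 0), top 35 mm above the bench, with fences on the +x and +y edges, open at -x and -y
- plunger (a joint): Lift of the spring plunger (m): 0 home, 0.012 fully pulled. Its 8 mm round-nosed pin goes 8 mm into a hole and is out of it at 0.008. Between holes it rides on the bar at about 0.008 and drops by its spring into any hole it comes over (within 2 mm of centre it centres itself, 1 mm play). Spring: about 4 N home, 8 N fully pulled, downwards
- knob_grip (a point): Centre of the red plunger knob: upright cylinder, 26 mm diameter, 22 mm high, 60 to 82 mm above the bench when home. Rides with the carriage at slide x = +60 mm, y = carriage joint. Under it a 17 mm housing, top at 54 mm. Free for 40 mm either way along the slide's y; a fence (top 48 mm) starts 27 mm from its axis towards -x
- pin_axis (a point): On the axis of the plunger's pin, at the height of the hole bar's top (28 mm); rides with the carriage
- green_hole (a point): Centre of the mouth of the hole at the green tag, on top of the hole bar (28 mm above the bench); the green tag itself is 26 mm farther along the slide's +x
- corner (a point): Inside corner of the two black fences (slick plastic, friction about 0.2) on the carriage, at bed level (35 mm above the bench); axes parallel to the slide's. One fence (inner face x = 0, 13 mm high) runs along y, the other (inner face y = 0, 13 mm high) along x. The bed reaches from here 92 mm to -x and 86 mm to -y
- cast_center (a point): Loose dental cast: tan block 56 (its x) x 48 (y) x 20 mm, cream teeth on top reaching 30 mm above its underside; 0.1 to 0.25 kg. The point is the block's centre, 10 mm over the bed. It starts 10 to 24 mm from its place in both directions and up to 0.35 rad askew. Flush and square: at corner x = -28, y = -24 mm, axes parallel to the corner's
- bottle: Loose small white bottle with orange label, 40 mm diameter, 105 mm high, standing past one end of the slide; origin under its centre. Leave alone
- cup: Loose amber glass cup, 56 mm diameter, 60 mm high, standing past the other end; origin under its centre. Leave alone
- dish: Loose shallow glass dish, 84 mm diameter, 15 mm high, on the robot's side of the slide; origin under its centre. Leave alone
- handpiece: Loose blue handpiece, 22 mm thick, 135 mm long, lying on the bench beyond the slide; origin under its middle. Leave alone
Mind the look-alikes: they are no part of the job. What is meant by the part that bears cast_center is not pink or purple, and is the smaller of those in its own colour.

How it is judged:
By the outcome, as a careful person would: the job done as asked, in the order asked, and still so for the second after the job is handed in, with the robot touching nothing.
It also fails if it takes over 64 s, if anything falls off the work surface, if the arm or the gripper's body presses on something with over 40 N, if the wrist force passes 120 N, or if a joint passes its speed limit or range.

### The arm

A 7-joint arm with a two-finger parallel gripper is mounted at the origin on the work surface. World frame = base frame: x ahead of the robot, y to its left, z up, the work surface at z = 0. Lengths are in m, angles in rad, forces in N, time in s.
With the tool pointing down it reaches from about 0.425 to 0.875 m from the base axis. Payload 8.4 kg.
Tool frame: the origin (TCP) lies midway between the tips of the shut fingers; the grasp point (between the pads) lies 19 mm behind it; z points along the fingers, y is the line along which they close (so a half turn about z gives the same grasp; the last joint's range is limited). The gripper opens to 87 mm and grips with 3 to 60 N. Pads are 19 mm wide; open, the fingers measure 117 mm over their backs; the gripper's body (75 mm by 190 mm) begins 51 mm behind the grasp point.
Start: joints at [-1.211, 0.333, 0.04, 1.465, -0.013, 1.343, -0.059], TCP at [0.288, 0.583, 0.223] pointing down, gripper open.
Joint ranges: [-2.58, 2.58], [-0.38, 2.09], [-1.3, 1.39], [0.25, 2.4], [-1.5, 4.64], [0.08, 2.09], [-2.65, 2.65]. Speed limits (rad/s): [2.22, 2.22, 2.79, 2.79, 3.14, 3.14, 3.14].

### API

Orientations are given as a rotation vector (axis times angle).
In Python, from workcell import status, vision, finish_job gives the robot as it stands.
- The arm moves only by the tool drive_tool, never from a script. Its argument "series" is a list of rows, each an object of numbers: "dx", "dy", "dz": the shift along the tool's x, y, z scaled (see below); "ax", "ay", "az": the turn, a rotation vector about the tool's x, y, z scaled (see below); "gripper": the closure, from 0 (fully open) to 1 (shut). A call has 1 to 10 rows; each row is the pose to reach, as a shift and turn from the pose commanded when the call began, along the tool's axes at that moment; what a row does not reach only later rows make up. The controller multiplies each number of a shift by 15 cm and each number of a turn by 45 degrees. A row lasts 1/12 s, in which the tool goes at most 41.7 mm and 7.16 degrees, less where a joint would pass 70% of its speed; a pose out of reach is approached as far as the arm can. A call with a number of a shift or a turn outside -1 to 1 is refused whole. A call with a gripper value outside its range is refused whole. The fingers move at their own pace and stop on an object; "newtons" is the grip in N (left out, the last holds). Time passes only in rows, so rows that repeat a pose let the fingers close. It gives the time, the measured TCP pose, the force, the opening and the grip force at its end, in the units of the state.
- status.get_state(): the state, without advancing time (a new reading comes with each control period).
- vision.camera(name): name is "side" or "top" or "wrist"; returns a dict with "color" (384x512x3 uint8, blue, green, red), "z_map" (384x512 float32, m along the optical axis (not along the pixel's ray), 0 where there is no reading), "mtx" (3x3 intrinsics, pixels), "dist" ([k1, k2, p1, p2, k3] as OpenCV has them; the pictures are not rectified), "view" (4x4, takes a point from world to camera coordinates). Camera axes: x right, y down, z forward; pixel columns grow to the right and rows downward; lengths in m; the calibration is good to about 2 mm. A picture is of the moment at which its call begins.
- finish_job(): hands the job in; it is judged then, once.
The state is a dict: "time_s": time; "qpos": joint angles; "joint_velocities": joint speeds; "tau": joint torques, N m; "tool_pos": TCP position; "tcp_rot": TCP orientation; "contact_force": force on the tool from outside, world axes, zero at the start; "ft_torque": the same for the moment, N m; "finger_gap": finger opening in m; "grip_force": force on a finger pad.
Only numpy, scipy, OpenCV 4.12 (cv2) and the standard library are available. Lean on these libraries where they do the work, as an engineer would, in place of code of your own. Each camera call takes 0.05 s, during which the arm holds its last target. There are 200 camera calls.

## Working session

There is one attempt and no reset: what is moved stays moved. The work goes in short steps, Python scripts to look and compute and a tool call to move; the robot and the scene stay as the last step left them, time stands still between calls to the robot, and variables do not carry over. Pictures are saved under pics/ and viewed, at most 10 in all, crops included, and the job is handed in when it is done.

Besides the shell and the picture viewer there is one more tool, called after "Call:" in YAML: its name, and indented under it one key for each argument. drive_tool: Moves the arm, as the interface text tells. Its arguments: {"type":"object","properties":{"series":{"type":"array"},"newtons":{"type":"number"}},"required":["series"]}

```bash
mkdir -p pics; cat > h.py <<'E'
import numpy as np, cv2, pickle
from workcell import status, vision
def grab(n):
    c=vision.camera(n); pickle.dump(c,open(f'{n}.pkl','wb')); return c
def load(n): return pickle.load(open(f'{n}.pkl','rb'))
def world(c):
    h,w=c['z_map'].shape
    uv=np.stack(np.meshgrid(np.arange(w),np.arange(h)),-1).reshape(-1,1,2).astype(np.float64)
    n=cv2.undistortPoints(uv,c['mtx'],np.array(c['dist'])).reshape(h,w,2)
    z=c['z_map'][...,None]
    P=np.concatenate([n*z,z],-1)
    V=np.linalg.inv(c['view'])
    return P@V[:3,:3].T+V[:3,3]
def proj(c,p):
    V=c['view']; r,_=cv2.Rodrigues(V[:3,:3])
    return cv2.projectPoints(np.atleast_2d(np.float64(p)),r,V[:3,3],c['mtx'],np.array(c['dist']))[0].reshape(-1,2)
def ray(c,uv,z):
    n=cv2.undistortPoints(np.float64(uv).reshape(-1,1,2),c['mtx'],np.array(c['dist'])).reshape(-1,2)
    V=np.linalg.inv(c['view']); d=np.c_[n,np.ones(len(n))]@V[:3,:3].T
    return V[:3,3]+d*((z-V[2,3])/d[:,2:])
E
python3 - <<'E'
from h import *
print(status.get_state())
a=grab('top');b=grab('side')
cv2.imwrite('pics/top0.png',cv2.resize(a['color'],(800,600),interpolation=cv2.INTER_CUBIC)); cv2.imwrite('pics/side0.png',b['color'])
print(a['view'],a['mtx'],b['view'])
E
```

```text
{'time_s': 0.0, 'qpos': array([-1.21119569,  0.33394067,  0.0398883 ,  1.46629019, -0.01341128,
        1.3433133 , -0.05848195]), 'joint_velocities': array([ 0.00112475, -0.00196631, -0.00067381, -0.00113576,  0.00068886,
       -0.00087955,  0.0005391 ]), 'tau': array([-1.59410549e-03, -6.56347346e+01,  1.33421727e+00, -4.03814936e+01,
       -5.97416027e-02,  4.46666451e-02,  1.72148316e-04]), 'tool_pos': array([0.2876845 , 0.58232866, 0.22163099]), 'tcp_rot': array([-7.14338916e-01, -3.05901633e+00,  2.61113427e-03]), 'contact_force': array([ 0.61846127,  0.09787525, -0.44850934]), 'ft_torque': array([ 0.00908082, -0.00321702,  0.00843241]), 'grip_force': 0.0, 'finger_gap': 0.0871193959617352}
[[-0.02990771 -0.99952474  0.00747167  0.02621304]
 [-0.99760868  0.02938274 -0.06255852  0.5634573 ]
 [ 0.06230925 -0.00932479 -0.99801333  0.85686645]
 [ 0.          0.          0.          1.        ]] [[393.57243791   0.         256.30200298]
 [  0.         393.57243791 184.31931453]
 [  0.           0.           1.        ]] [[ 0.90375646 -0.42788585 -0.01174554 -0.5004537 ]
 [-0.26057714 -0.52819244 -0.80815364  0.20781582]
 [ 0.3395936   0.73343469 -0.5888546   0.68789279]
 [ 0.          0.          0.          1.        ]]
```

View pics/top0.png

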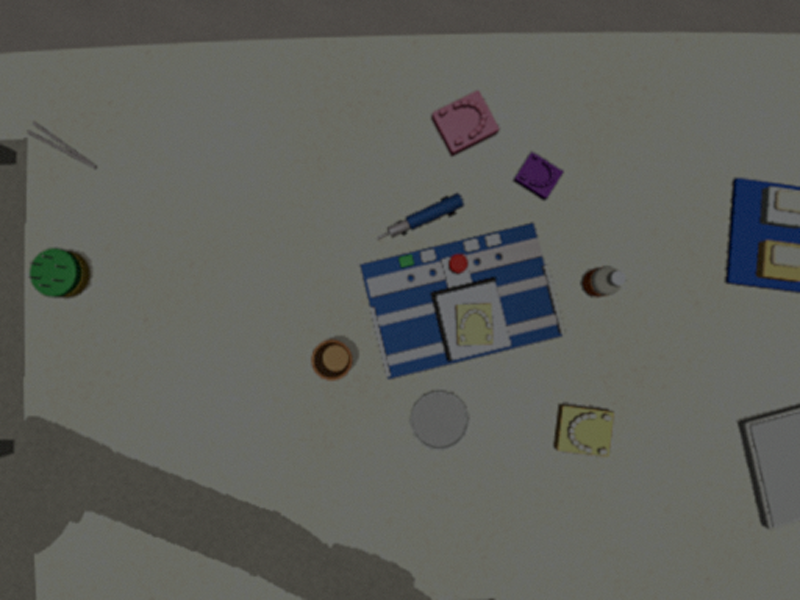

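View pics/side0.png

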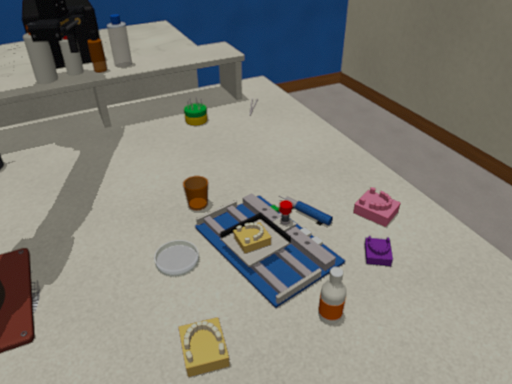

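The top view (800x600) shows the slide centred near (462,300). The green tag is at (406,261), the knob at (458,264), and the tan cast on the carriage at (475,325). The cup is at (332,358), the bottle at (605,280), the dish at (440,418) and the handpiece at (425,215). The larger tan cast at (585,430) is a look-alike.

```bash
cat > meas.py <<'E'
from h import *
from scipy.optimize import least_squares
def measure(c,roi=None):
    W=world(c); hsv=cv2.cvtColor(c['color'],cv2.COLOR_BGR2HSV)
    H,S,V=[hsv[...,i].astype(int) for i in range(3)]
    return W,H,S,V
def blob(m,W=None):
    n,l,s,ce=cv2.connectedComponentsWithStats(m.astype(np.uint8))
    return [(s[i,4],ce[i],l==i) for i in np.argsort(-s[1:,4])+1 if s[i,4]>12]
E
python3 - <<'E'
from meas import *
c=load('top');W,H,S,V=measure(c)
box=(W[...,0]>.35)&(W[...,0]<.8)&(W[...,1]>-.25)&(W[...,1]<.3)
for nm,m in dict(red=((H<8)|(H>172))&(S>150)&(W[...,2]>.06),green=(H>50)&(H<75)&(S>120),blue=(H>105)&(H<125)&(S>150)&(W[...,2]<.02),tan=(H>20)&(H<35)&(S>60)&(W[...,2]>.04)).items():
    for a,ce,mm in blob(m&box)[:6]:
        print(nm,a,ce.round(1),W[mm].mean(0).round(4), np.median(W[mm][:,2]).round(4))
bed=box&(abs(W[...,2]-.035)<.004)&(S<60)
for a,ce,mm in blob(bed)[:3]:
    print('bed',a,ce,W[mm].mean(0))
g=((H>50)&(H<75)&(S>120)&box)
i=np.argwhere((H<10)&(S>100)&box); print(len(i))
print(hsv:=np.c_[H[170:178:3,290:300:3],S[170:178:3,290:300:3]])
crop=c['color'][135:250,220:370]; cv2.imwrite('pics/c1.png',cv2.resize(cv2.convertScaleAbs(crop,alpha=1.6),(780,598),interpolation=cv2.INTER_CUBIC))
E
```

```text
red 101 [292.8 168.2] [ 0.5909 -0.0662  0.0831] 0.0832
green 52 [259.7 166.6] [0.6029 0.0009 0.0215] 0.0217
blue 625 [262.7 213.3] [ 0.4994 -0.0029  0.0115] 0.0115
blue 505 [336.7 195. ] [ 0.5351 -0.1703  0.0113] 0.0114
blue 442 [259.4 190.5] [0.5504 0.0028 0.0114] 0.0114
blue 390 [327.4 173.7] [ 0.5835 -0.1511  0.0114] 0.0113
blue 232 [267.7 233.2] [ 0.4549 -0.0126  0.0115] 0.0116
blue 187 [243.2 170.7] [0.5957 0.0378 0.0115] 0.0114
tan 395 [303.1 207.3] [ 0.5098 -0.0876  0.0584] 0.0564
bed 992 [302.49899194 203.47278226] [ 0.5182549  -0.08942989  0.03625737]
bed 147 [291.25170068 176.06802721] [ 0.57855559 -0.06697974  0.03676278]
bed 19 [366.15789474 271.36842105] [ 0.36687488 -0.22264808  0.03676594]
107
[[  1   2   2 179 188 196 201  54]
 [  1   2   0 110 200 203 108   7]
 [105 105 108 113   9  10  12   9]]
```

View pics/c1.png

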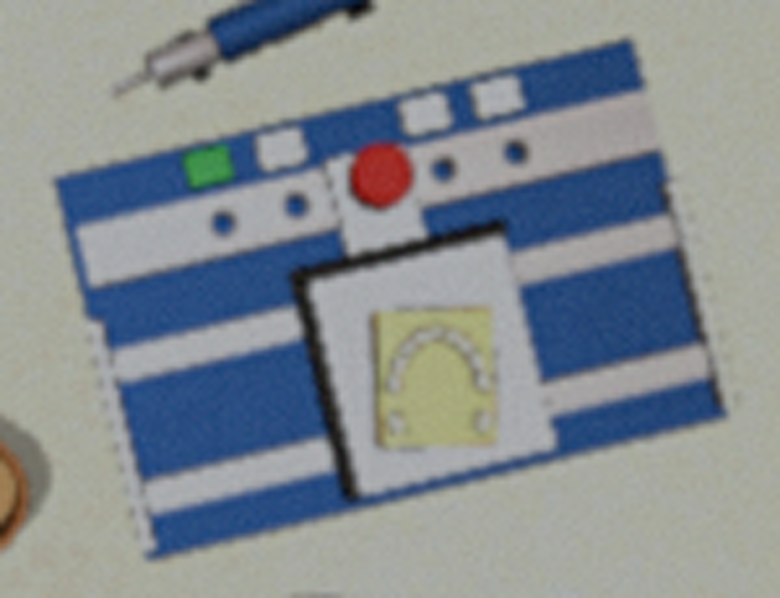

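The crop (scale 5.2, offset 220,135) shows the base corners at (57,178), (632,40), (725,413) and (150,558). The holes are at (223,222), (296,205), (444,168) and (515,151). The cast's top corners are near (374,309), (495,306), (497,443) and (378,446).

```bash
python3 - <<'E'
from meas import *
import json
c=load('top')
S=[(57,178,98,130,10),(632,40,98,-130,10),(725,413,-72,-130,10),(150,558,-72,130,10),(223,222,60,64,28),(296,205,60,32,28),(444,168,60,-32,28),(515,151,60,-64,28),(209,166,86,64,20),(281,149,86,32,20),(425,113,86,-32,20),(498,96,86,-64,20),(381,175,60,0,82)]
S=np.float64(S); px=S[:,:2]/5.2+[220-.4,135-.4]
def T(p,L): 
    R=np.array([[np.cos(p[2]),-np.sin(p[2])],[np.sin(p[2]),np.cos(p[2])]])
    return np.c_[L[:,:2]@R.T+p[:2],L[:,2]]
f=lambda p:(proj(c,T(p,S[:,2:]/1000))-px).ravel()
r=least_squares(f,[.53,-.07,.2]); p=r.x; print('slide',p,abs(r.fun).max(),r.fun.reshape(-1,2).round(1).tolist())
W,H,Sa,V=measure(c)
box=(W[...,0]>.4)&(W[...,0]<.6)&(W[...,1]>-.15)&(W[...,1]<0)
m=box&(H>20)&(H<35)&(Sa>60)&(W[...,2]>.05)
# corners from image
q=ray(c,np.float64([(373,309),(495,306),(497,443),(378,446)])/5.2+[219.6,134.6],.055)[:,:2]
print('q',q.round(4).tolist(),'mean',q.mean(0))
C=np.float64([(28,24,55),(28,-24,55),(-28,-24,55),(-28,24,55)])/1000
g=lambda k:(T(k,C)[:,:2]-q).ravel()
k=least_squares(g,[.51,-.09,0]).x; print('cast',k)
R=np.array([[np.cos(p[2]),-np.sin(p[2])],[np.sin(p[2]),np.cos(p[2])]])
loc=(k[:2]-p[:2])@R*1000; print('cast in slide',loc,'yaw',k[2]-p[2],'target',33-28,43-24,'delta world',R@(np.array([5,19])-loc))
json.dump(dict(slide=p.tolist(),cast=k.tolist()),open('pose.json','w'))
for n,L in dict(knob=(60,0,71),green=(60,64,28),corner=(33,43,35)).items(): print(n,T(p,np.float64([L])/1000).round(4))
for nm,uv in dict(cup=(332,358),bottle=(605,280),dish=(440,418),hp=(425,215)).items(): print(nm,ray(c,np.float64([uv])*.64,.02)[0].round(3))
E
```

```text
slide [ 0.53278296 -0.0796568   0.21036073] 1.1549626609789243 [[-0.8, -0.2], [0.2, -0.6], [1.2, 0.6], [-0.8, 0.7], [0.0, 0.1], [0.1, -0.0], [-0.2, 0.2], [0.1, 0.1], [-0.2, -0.1], [-0.0, -0.3], [0.1, -0.1], [-0.1, -0.2], [0.3, -0.2]]
q [[0.5388, -0.064], [0.5385, -0.1141], [0.4826, -0.1128], [0.4829, -0.0641]] mean [ 0.5107139  -0.08872167]
cast [ 0.5107139  -0.08872167 -0.00875872]
cast in slide [-23.4754217   -4.25674193] yaw -0.21911944103303907 target 5 19 delta world [22.9913969  28.69009158]
knob [[ 0.5915 -0.0671  0.071 ]]
green [[ 0.5781 -0.0045  0.028 ]]
corner [[ 0.5561 -0.0307  0.035 ]]
cup [0.468 0.109 0.02 ]
bottle [ 0.567 -0.284  0.02 ]
dish [ 0.379 -0.041  0.02 ]
hp [ 0.667 -0.029  0.02 ]
```

Call:
drive_tool:
  series:
    - {"dx": -1,"dy": -1}
    - {"dx": -1,"dy": -1}
    - {"dx": -1,"dy": -1}
    - {"dx": -1,"dy": -1}
    - {"dx": -1,"dy": -1}
    - {"dx": -1,"dy": -1}

```text
validation failed for argument at $.se...
```

Call:
drive_tool:
  series:
    - {"dx": -1,"dy": -1}
    - {"dx": -1,"dy": -1}
    - {"dx": -1,"dy": -1}
    - {"dx": -1,"dy": -1}
    - {"dx": -1,"dy": -1}
    - {"dx": -1,"dy": -1}

```text
validation failed for argument at $.se...
```

Call:
drive_tool:
  series:
    - {"dx": -1,"dy": -1,"az": 1,"gripper": 0.7}
    - {"dx": -1,"dy": -1,"az": 1,"gripper": 0.7}
    - {"dx": -1,"dy": -1,"az": 1,"gripper": 0.7}
    - {"dx": -1,"dy": -1,"az": 1,"gripper": 0.7}
    - {"dx": -1,"dy": -1,"az": 1,"gripper": 0.7}
    - {"dx": -1,"dy": -1,"az": 1,"gripper": 0.7}
    - {"dx": -1,"dy": -1,"az": 1,"gripper": 0.7}
    - {"dx": -1,"dy": -1,"az": 1,"gripper": 0.7}

```text
validation failed for argument at $.se...
```

Call:
drive_tool:
  series:
    - {"dx": -1,"dy": -1,"dz": 0,"ax": 0,"ay": 0,"az": 0,"gripper": 0}
    - {"dx": -1,"dy": -1,"dz": 0,"ax": 0,"ay": 0,"az": 0,"gripper": 0}
    - {"dx": -1,"dy": -1,"dz": 0,"ax": 0,"ay": 0,"az": 0,"gripper": 0}
    - {"dx": -1,"dy": -1,"dz": 0,"ax": 0,"ay": 0,"az": 0,"gripper": 0}
    - {"dx": -1,"dy": -1,"dz": 0,"ax": 0,"ay": 0,"az": 0,"gripper": 0}
    - {"dx": -1,"dy": -1,"dz": 0,"ax": 0,"ay": 0,"az": 0,"gripper": 0}

```text
time_s: 0.6
tool_pos: [0.3596, 0.3743, 0.2227]
tcp_rot: [0.727, 3.055, -0.003]
contact_force: [1.8, -0.6, 0.2]
finger_gap: 0.087
grip_force: 0.0
```

Call:
drive_tool:
  series:
    - {"dx": -1,"dy": -1,"dz": 0,"ax": 0,"ay": 0,"az": 0,"gripper": 0}
    - {"dx": -1,"dy": -1,"dz": 0,"ax": 0,"ay": 0,"az": 0,"gripper": 0}
    - {"dx": -1,"dy": -1,"dz": 0,"ax": 0,"ay": 0,"az": 0,"gripper": 0}
    - {"dx": -1,"dy": -1,"dz": 0,"ax": 0,"ay": 0,"az": 0,"gripper": 0}
    - {"dx": -1,"dy": -1,"dz": 0,"ax": 0,"ay": 0,"az": 0,"gripper": 0}
    - {"dx": -1,"dy": -1,"dz": 0,"ax": 0,"ay": 0,"az": 0,"gripper": 0}

```text
time_s: 1.1
tool_pos: [0.4262, 0.1736, 0.2227]
tcp_rot: [0.728, 3.055, -0.002]
contact_force: [0.3, -0.1, -0.2]
finger_gap: 0.0871
grip_force: 0.0
```

Call:
drive_tool:
  series:
    - {"dx": -1,"dy": -1,"dz": 0,"ax": 0,"ay": 0,"az": 1,"gripper": 0.7}
    - {"dx": -1,"dy": -1,"dz": 0,"ax": 0,"ay": 0,"az": 1,"gripper": 0.7}
    - {"dx": -1,"dy": -1,"dz": 0,"ax": 0,"ay": 0,"az": 1,"gripper": 0.7}
    - {"dx": -1,"dy": -1,"dz": 0,"ax": 0,"ay": 0,"az": 1,"gripper": 0.7}
    - {"dx": -1,"dy": -1,"dz": 0,"ax": 0,"ay": 0,"az": 1,"gripper": 0.7}
    - {"dx": -1,"dy": -1,"dz": 0,"ax": 0,"ay": 0,"az": 1,"gripper": 0.7}
    - {"dx": -1,"dy": -1,"dz": 0,"ax": 0,"ay": 0,"az": 1,"gripper": 0.7}
    - {"dx": -1,"dy": -1,"dz": 0,"ax": 0,"ay": 0,"az": 1,"gripper": 0.7}
    - {"dx": -1,"dy": -1,"dz": 0,"ax": 0,"ay": 0,"az": 1,"gripper": 0.7}

```text
time_s: 1.85
tool_pos: [0.4919, -0.0196, 0.2223]
tcp_rot: [-1.828, -2.555, 0.001]
contact_force: [-0.1, 0.7, 0.4]
finger_gap: 0.0348
grip_force: 0.0
```

```bash
cat > go.py <<'E'
from h import *
import sys,json
from scipy.spatial.transform import Rotation as R
def plan(t,ang=None):
    "tool shift units and az units to world target t; ang = desired angle (deg, world) of tool y"
    s=status.get_state(); M=R.from_rotvec(s['tcp_rot']); d=M.inv().apply(np.array(t)-s['tool_pos'])/.15
    m=M.as_matrix(); a=np.degrees(np.arctan2(m[1,1],m[0,1])); 
    print('pos',s['tool_pos'].round(4),'rot',s['tcp_rot'].round(4),'yang',a.round(2),'tilt',m[:,2].round(4),'F',s['contact_force'].round(1),'gap',round(s['finger_gap'],4),'q7',s['qpos'][6].round(2),'t',s['time_s'])
    print('shift',d.round(4),'az',None if ang is None else round(-((ang-a+180)%360-180)/45,4))
def sl(x,y,z):
    p=json.load(open('pose.json'))['slide']; c,s=np.cos(p[2]),np.sin(p[2])
    return [p[0]+(c*x-s*y)/1e3,p[1]+(s*x+c*y)/1e3,z/1e3]
E
python3 - <<'E'
from go import *
plan(sl(-45,-30,200),12.05)
E
```

```text
pos [ 0.4919 -0.0196  0.2223] rot [-1.8279e+00 -2.5547e+00  7.0000e-04] yang 18.83 tilt [-5.e-04 -2.e-04 -1.e+00] F [-0.1  0.7  0.4] gap 0.0348 q7 0.28 t 1.85
shift [-0.6303 -0.1931  0.149 ] az 0.1508
```

Call:
drive_tool:
  series:
    - {"dx": -0.63,"dy": -0.193,"dz": 0.15,"ax": 0,"ay": 0,"az": 0.151,"gripper": 0.7}
    - {"dx": -0.63,"dy": -0.193,"dz": 0.15,"ax": 0,"ay": 0,"az": 0.151,"gripper": 0.7}
    - {"dx": -0.63,"dy": -0.193,"dz": 0.15,"ax": 0,"ay": 0,"az": 0.151,"gripper": 0.7}
    - {"dx": -0.63,"dy": -0.193,"dz": 0.15,"ax": 0,"ay": 0,"az": 0.151,"gripper": 0.7}
    - {"dx": -0.63,"dy": -0.193,"dz": 0.15,"ax": 0,"ay": 0,"az": 0.151,"gripper": 0.7}

```text
time_s: 2.27
tool_pos: [0.4947, -0.1189, 0.1998]
tcp_rot: [-1.978, -2.44, 0.001]
contact_force: [0.3, 1.1, -0.1]
finger_gap: 0.0262
grip_force: 0.0
```

```bash
python3 - <<'E'
from go import *
plan(sl(-45,-30,200),12.05)
c=grab('wrist'); cv2.imwrite('pics/w1.png',cv2.resize(c['color'],(800,600)))
V=np.linalg.inv(c['view']);print(V[:3,3],V[:3,2],c['mtx'][0,0])
E
```

```text
pos [ 0.4947 -0.1189  0.1998] rot [-1.9781e+00 -2.4400e+00  6.0000e-04] yang 11.94 tilt [-7.e-04  0.e+00 -1.e+00] F [ 0.3  1.1 -0.1] gap 0.0262 q7 0.39 t 2.2667
shift [ 0.0029  0.0029 -0.0013] az -0.0025
[ 0.47937112 -0.04306983  0.3636335 ] [ 0.05730919 -0.27715575 -0.95911435] 303.49045728184524
```

View pics/w1.png

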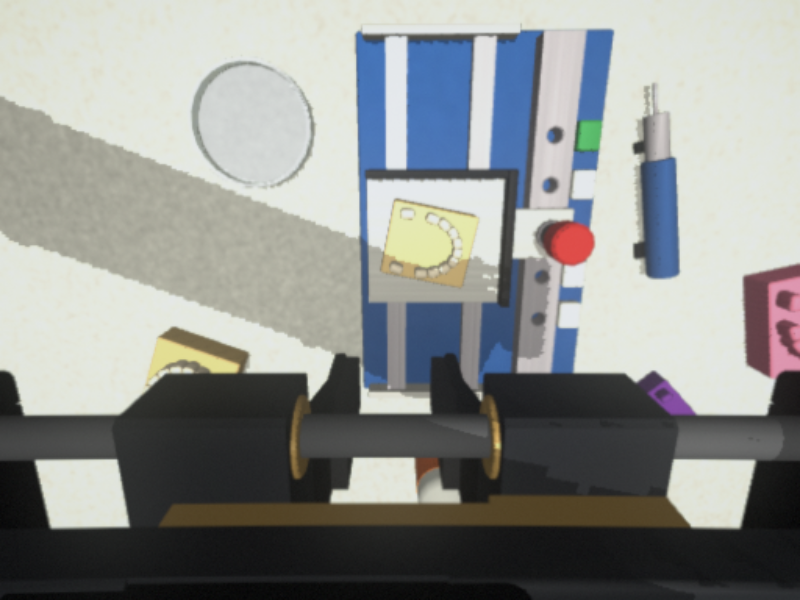

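The wrist view (800x600) shows the cast's top corners near (397,198), (479,217), (463,287) and (381,270). The fence's inner corner is near (505,179), the holes are at (555,134), (550,184), (541,276) and (538,318), and the fingers are clear of the carriage.

```bash
python3 - <<'E'
from go import *
from meas import *
c=load('wrist')
p0=json.load(open('pose.json'))['slide']
S=np.float64([(555,134,60,64,28),(550,184,60,32,28),(541,276,60,-32,28),(538,318,60,-64,28),(590,136,86,64,20),(585,184,86,32,20),(613,30,98,130,10)])
px=S[:,:2]*.64-.2
def T(p,L):
    Rm=np.array([[np.cos(p[2]),-np.sin(p[2])],[np.sin(p[2]),np.cos(p[2])]])
    return np.c_[L[:,:2]@Rm.T+p[:2],L[:,2]]
r=least_squares(lambda p:(proj(c,T(p,S[:,2:]/1000))-px).ravel(),p0,loss='soft_l1'); p=r.x
print(p,p-p0,(proj(c,T(p,S[:,2:]/1000))-px).round(1).tolist())
W,H,Sa,V=measure(c)
m=(H>18)&(H<36)&(Sa>70)&(abs(W[...,2]-.056)<.006)
b=blob(m&(W[...,0]>.45)&(W[...,0]<.57))[0]; mm=b[2]
Rm=np.array([[np.cos(p[2]),-np.sin(p[2])],[np.sin(p[2]),np.cos(p[2])]])
loc=((W[mm][:,:2]-p[:2])@Rm*1000).astype(np.float32)
print('n',b[0],'z',np.median(W[mm][:,2]),cv2.minAreaRect(loc))
q=ray(c,np.float64([(397,198),(479,217),(463,287),(381,270)])*.64-.2,.055)[:,:2]
print('manual',((q-p[:2])@Rm*1000).round(1).tolist(),((q-p[:2])@Rm*1000).mean(0))
bed=(Sa<45)&(abs(W[...,2]-.036)<.004)
l=((W[blob(bed)[0][2]][:,:2]-p[:2])@Rm*1000); print('bed',np.percentile(l,[1,99],axis=0).round(1))
json.dump(dict(slide=p.tolist()),open('pose_w.json','w'))
E
```

```text
[ 0.53349461 -0.07880159  0.21000775] [ 0.00071165  0.00085521 -0.00035298] [[-0.2, 0.6], [-0.0, 0.5], [0.4, 0.1], [-0.1, 0.2], [-0.3, -0.5], [-0.7, 0.1], [1.1, -1.1]]
n 281 z 0.05671376900370645 ((-4.943327903747559, -19.737573623657227), (45.26186752319336, 21.42708969116211), 41.985321044921875)
manual [[-44.7, 25.3], [8.0, 13.3], [-0.4, -33.1], [-55.3, -21.4]] [-23.07958643  -3.93937711]
bed [[-64.5 -48.8]
 [ 26.5  35.8]]
```

Call:
drive_tool:
  series:
    - {"dx": -0.17,"dy": 0.147,"dz": 0,"ax": 0,"ay": 0,"az": 0,"gripper": 0.7}
    - {"dx": -0.17,"dy": 0.147,"dz": 0.25,"ax": 0,"ay": 0,"az": 0,"gripper": 0.7}
    - {"dx": -0.17,"dy": 0.147,"dz": 0.5,"ax": 0,"ay": 0,"az": 0,"gripper": 0.7}
    - {"dx": -0.17,"dy": 0.147,"dz": 0.75,"ax": 0,"ay": 0,"az": 0,"gripper": 0.7}
    - {"dx": -0.17,"dy": 0.147,"dz": 0.8,"ax": 0,"ay": 0,"az": 0,"gripper": 0.7}
    - {"dx": -0.17,"dy": 0.147,"dz": 0.8,"ax": 0,"ay": 0,"az": 0,"gripper": 0.7}

```text
time_s: 2.82
tool_pos: [0.5203, -0.1373, 0.0782]
tcp_rot: [-1.973, -2.44, 0.004]
contact_force: [1.1, 0.7, 1.2]
finger_gap: 0.0262
grip_force: 0.0
```

```bash
cp pose_w.json pose.json; python3 - <<'E'
from go import *
plan(sl(-23,-54,43),12.03)
E
```

```text
pos [ 0.5203 -0.1373  0.0782] rot [-1.9729 -2.4396  0.0045] yang 12.08 tilt [-5.e-03  4.e-04 -1.e+00] F [1.1 0.7 1.2] gap 0.0262 q7 0.56 t 2.8167
shift [0.0025 0.0151 0.2346] az 0.001
```

Call:
drive_tool:
  series:
    - {"dx": 0,"dy": 0.01,"dz": 0.1,"ax": 0,"ay": 0,"az": 0,"gripper": 0.7}
    - {"dx": 0,"dy": 0.01,"dz": 0.2,"ax": 0,"ay": 0,"az": 0,"gripper": 0.7}
    - {"dx": 0,"dy": 0.01,"dz": 0.235,"ax": 0,"ay": 0,"az": 0,"gripper": 0.7}
    - {"dx": 0,"dy": 0.01,"dz": 0.235,"ax": 0,"ay": 0,"az": 0,"gripper": 0.7}
    - {"dx": 0,"dy": 0.01,"dz": 0.235,"ax": 0,"ay": 0,"az": 0,"gripper": 0.7}

```text
time_s: 3.23
tool_pos: [0.5242, -0.1386, 0.0465]
tcp_rot: [1.977, 2.44, 0.002]
contact_force: [0.7, -0.9, 0.0]
finger_gap: 0.0263
grip_force: 0.0
```

```bash
python3 - <<'E'
from go import *
plan(sl(-23,-15,43),12.03)
E
```

```text
pos [ 0.5242 -0.1386  0.0465] rot [1.9772e+00 2.4398e+00 1.9000e-03] yang 11.96 tilt [ 1.7e-03  1.0e-04 -1.0e+00] F [ 0.7 -0.9  0. ] gap 0.0263 q7 0.6 t 3.2333
shift [ 0.2771 -0.0103  0.023 ] az -0.0016
```

Call:
drive_tool:
  series:
    - {"dx": 0.02,"dy": 0,"dz": 0.015,"ax": 0,"ay": 0,"az": 0,"gripper": 0.7}
    - {"dx": 0.04,"dy": 0,"dz": 0.015,"ax": 0,"ay": 0,"az": 0,"gripper": 0.7}
    - {"dx": 0.06,"dy": 0,"dz": 0.015,"ax": 0,"ay": 0,"az": 0,"gripper": 0.7}
    - {"dx": 0.08,"dy": 0,"dz": 0.015,"ax": 0,"ay": 0,"az": 0,"gripper": 0.7}
    - {"dx": 0.1,"dy": 0,"dz": 0.015,"ax": 0,"ay": 0,"az": 0,"gripper": 0.7}
    - {"dx": 0.12,"dy": 0,"dz": 0.015,"ax": 0,"ay": 0,"az": 0,"gripper": 0.7}
    - {"dx": 0.14,"dy": 0,"dz": 0.015,"ax": 0,"ay": 0,"az": 0,"gripper": 0.7}
    - {"dx": 0.16,"dy": 0,"dz": 0.015,"ax": 0,"ay": 0,"az": 0,"gripper": 0.7}
    - {"dx": 0.18,"dy": 0,"dz": 0.015,"ax": 0,"ay": 0,"az": 0,"gripper": 0.7}
    - {"dx": 0.2,"dy": 0,"dz": 0.015,"ax": 0,"ay": 0,"az": 0,"gripper": 0.7}

```text
time_s: 4.07
tool_pos: [0.5169, -0.1093, 0.0426]
tcp_rot: [-1.979, -2.44, 0.0]
contact_force: [0.0, -2.2, 1.4]
finger_gap: 0.0258
grip_force: 1.1
```

Call:
drive_tool:
  series:
    - {"dx": 0.01,"dy": 0,"dz": 0,"ax": 0,"ay": 0,"az": 0,"gripper": 0.7}
    - {"dx": 0.02,"dy": 0,"dz": 0,"ax": 0,"ay": 0,"az": 0,"gripper": 0.7}
    - {"dx": 0.03,"dy": 0,"dz": 0,"ax": 0,"ay": 0,"az": 0,"gripper": 0.7}
    - {"dx": 0.03,"dy": 0,"dz": 0,"ax": 0,"ay": 0,"az": 0,"gripper": 0.7}

```text
time_s: 4.4
tool_pos: [0.516, -0.1049, 0.0425]
tcp_rot: [-1.978, -2.44, 0.0]
contact_force: [-0.2, -0.8, 0.8]
finger_gap: 0.0262
grip_force: 0.4
```

```bash
python3 - <<'E'
from go import *
plan(sl(-23,-15,43),12.03)
E
```

```text
pos [ 0.516  -0.1049  0.0425] rot [-1.9785e+00 -2.4400e+00  2.0000e-04] yang 11.93 tilt [-3.e-04  1.e-04 -1.e+00] F [-0.2 -0.8  0.8] gap 0.0262 q7 0.52 t 4.4
shift [ 0.0457 -0.0028 -0.0032] az -0.0023
```

Call:
drive_tool:
  series:
    - {"dx": 0.01,"dy": 0,"dz": 0,"ax": 0,"ay": 0,"az": 0,"gripper": 0.7}
    - {"dx": 0.02,"dy": 0,"dz": 0,"ax": 0,"ay": 0,"az": 0,"gripper": 0.7}
    - {"dx": 0.03,"dy": 0,"dz": 0,"ax": 0,"ay": 0,"az": 0,"gripper": 0.7}
    - {"dx": 0.035,"dy": 0,"dz": 0,"ax": 0,"ay": 0,"az": 0,"gripper": 0.7}
    - {"dx": 0.035,"dy": 0,"dz": 0,"ax": 0,"ay": 0,"az": 0,"gripper": 0.7}

```text
time_s: 4.82
tool_pos: [0.5156, -0.103, 0.043]
tcp_rot: [1.979, 2.435, -0.003]
contact_force: [2.2, -12.2, -0.5]
finger_gap: 0.0263
grip_force: 5.9
```

```bash
python3 - <<'E'
from go import *
plan(sl(-23,-15,43),12.03)
c=grab('wrist'); cv2.imwrite('pics/w2.png',cv2.resize(c['color'],(800,600)))
E
```

```text
pos [ 0.5156 -0.103   0.043 ] rot [ 1.9787  2.4353 -0.0026] yang 11.81 tilt [ 0.0019 -0.0037 -1.    ] F [  2.2 -12.2  -0.5] gap 0.0263 q7 0.51 t 4.8167
shift [ 0.0329 -0.003  -0.0003] az -0.0048
```

View pics/w2.png

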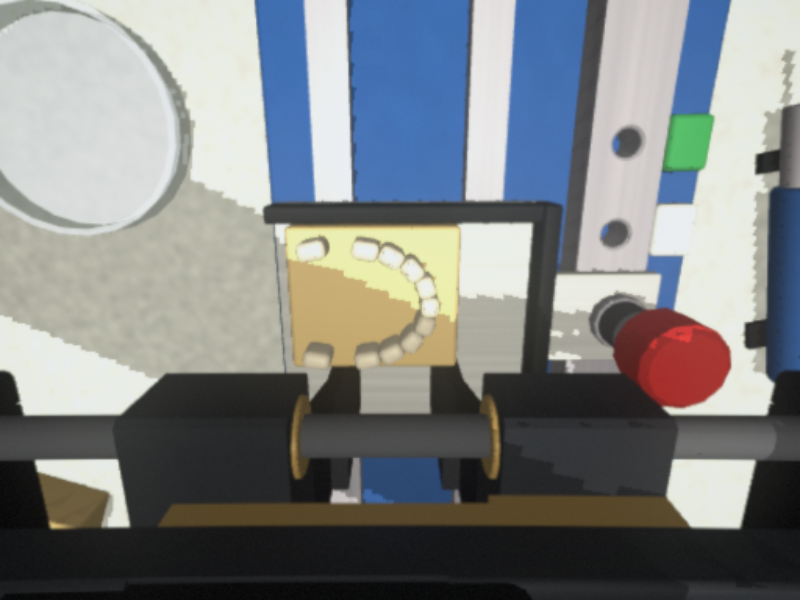

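The picture shows the cast's far edge flush along the +y fence (row ~225) and square to it. The contact force is 12 N, and a gap of about 70 px remains to the +x fence at column ~533.

Call:
drive_tool:
  series:
    - {"dx": -0.05,"dy": 0,"dz": 0,"ax": 0,"ay": 0,"az": 0,"gripper": 0.7}
    - {"dx": -0.12,"dy": 0,"dz": 0,"ax": 0,"ay": 0,"az": 0,"gripper": 0.7}
    - {"dx": -0.15,"dy": 0,"dz": -0.1,"ax": 0,"ay": 0,"az": 0,"gripper": 0.7}
    - {"dx": -0.15,"dy": 0,"dz": -0.35,"ax": 0,"ay": 0,"az": 0,"gripper": 0.7}
    - {"dx": -0.15,"dy": 0,"dz": -0.5,"ax": 0,"ay": 0,"az": 0,"gripper": 0.7}
    - {"dx": -0.15,"dy": 0,"dz": -0.5,"ax": 0,"ay": 0,"az": 0,"gripper": 0.7}

```text
time_s: 5.37
tool_pos: [0.5222, -0.123, 0.1219]
tcp_rot: [1.977, 2.436, 0.007]
contact_force: [1.0, -0.5, -0.6]
finger_gap: 0.0261
grip_force: 0.0
```

Call:
drive_tool:
  series:
    - {"dx": 0.2,"dy": -0.2,"dz": 0,"ax": 0,"ay": 0,"az": 0.3,"gripper": 0.7}
    - {"dx": 0.4,"dy": -0.38,"dz": 0,"ax": 0,"ay": 0,"az": 0.6,"gripper": 0.7}
    - {"dx": 0.4,"dy": -0.38,"dz": 0,"ax": 0,"ay": 0,"az": 0.9,"gripper": 0.7}
    - {"dx": 0.4,"dy": -0.38,"dz": 0,"ax": 0,"ay": 0,"az": 1,"gripper": 0.7}
    - {"dx": 0.4,"dy": -0.38,"dz": 0,"ax": 0,"ay": 0,"az": 1,"gripper": 0.7}
    - {"dx": 0.4,"dy": -0.38,"dz": 0,"ax": 0,"ay": 0,"az": 1,"gripper": 0.7}
    - {"dx": 0.4,"dy": -0.38,"dz": 0,"ax": 0,"ay": 0,"az": 1,"gripper": 0.7}

```text
time_s: 5.95
tool_pos: [0.4512, -0.0749, 0.1174]
tcp_rot: [-2.766, -1.487, 0.0]
contact_force: [-0.3, -0.4, -0.7]
finger_gap: 0.0262
grip_force: 0.0
```

Call:
drive_tool:
  series:
    - {"dx": 0,"dy": 0,"dz": 0,"ax": 0,"ay": 0,"az": 1,"gripper": 0.7}
    - {"dx": 0,"dy": 0,"dz": 0,"ax": 0,"ay": 0,"az": 1,"gripper": 0.7}
    - {"dx": 0,"dy": 0,"dz": 0,"ax": 0,"ay": 0,"az": 1,"gripper": 0.7}
    - {"dx": 0,"dy": 0,"dz": 0,"ax": 0,"ay": 0,"az": 1,"gripper": 0.7}
    - {"dx": 0,"dy": 0,"dz": 0,"ax": 0,"ay": 0,"az": 1,"gripper": 0.7}
    - {"dx": 0,"dy": 0,"dz": 0,"ax": 0,"ay": 0,"az": 1,"gripper": 0.7}
    - {"dx": 0,"dy": 0,"dz": 0,"ax": 0,"ay": 0,"az": 1,"gripper": 0.7}
    - {"dx": 0,"dy": 0,"dz": 0,"ax": 0,"ay": 0,"az": 1,"gripper": 0.7}

```text
time_s: 6.62
tool_pos: [0.4512, -0.0751, 0.1173]
tcp_rot: [-3.124, -0.323, 0.001]
contact_force: [-0.0, 0.1, -0.1]
finger_gap: 0.0262
grip_force: 0.0
```

```bash
python3 - <<'E'
from go import *
plan(sl(-80,19,43),-77.97)
E
```

```text
pos [ 0.4512 -0.0751  0.1173] rot [-3.1244e+00 -3.2320e-01  1.2000e-03] yang -78.19 tilt [-8.e-04  4.e-04 -1.e+00] F [-0.   0.1 -0.1] gap 0.0262 q7 -1.28 t 6.6167
shift [-0.0017  0.0121  0.4953] az -0.0048
```

Call:
drive_tool:
  series:
    - {"dx": 0,"dy": 0.012,"dz": 0.2,"ax": 0,"ay": 0,"az": -0.005,"gripper": 0.7}
    - {"dx": 0,"dy": 0.012,"dz": 0.4,"ax": 0,"ay": 0,"az": -0.005,"gripper": 0.7}
    - {"dx": 0,"dy": 0.012,"dz": 0.49,"ax": 0,"ay": 0,"az": -0.005,"gripper": 0.7}
    - {"dx": 0,"dy": 0.012,"dz": 0.49,"ax": 0,"ay": 0,"az": -0.005,"gripper": 0.7}
    - {"dx": 0,"dy": 0.012,"dz": 0.49,"ax": 0,"ay": 0,"az": -0.005,"gripper": 0.7}
    - {"dx": 0,"dy": 0.012,"dz": 0.49,"ax": 0,"ay": 0,"az": -0.005,"gripper": 0.7}

```text
time_s: 7.12
tool_pos: [0.4525, -0.0771, 0.0449]
tcp_rot: [3.124, 0.333, 0.001]
contact_force: [-0.6, 0.5, 0.6]
finger_gap: 0.026
grip_force: 0.0
```

Call:
drive_tool:
  series:
    - {"dx": 0.02,"dy": 0,"dz": 0,"ax": 0,"ay": 0,"az": 0,"gripper": 0.7}
    - {"dx": 0.04,"dy": 0,"dz": 0,"ax": 0,"ay": 0,"az": 0,"gripper": 0.7}
    - {"dx": 0.06,"dy": 0,"dz": 0,"ax": 0,"ay": 0,"az": 0,"gripper": 0.7}
    - {"dx": 0.08,"dy": 0,"dz": 0,"ax": 0,"ay": 0,"az": 0,"gripper": 0.7}
    - {"dx": 0.1,"dy": 0,"dz": 0,"ax": 0,"ay": 0,"az": 0,"gripper": 0.7}
    - {"dx": 0.12,"dy": 0,"dz": 0,"ax": 0,"ay": 0,"az": 0,"gripper": 0.7}
    - {"dx": 0.14,"dy": 0,"dz": 0,"ax": 0,"ay": 0,"az": 0,"gripper": 0.7}
    - {"dx": 0.16,"dy": 0,"dz": 0,"ax": 0,"ay": 0,"az": 0,"gripper": 0.7}
    - {"dx": 0.18,"dy": 0,"dz": 0,"ax": 0,"ay": 0,"az": 0,"gripper": 0.7}
    - {"dx": 0.2,"dy": 0,"dz": 0,"ax": 0,"ay": 0,"az": 0,"gripper": 0.7}

```text
time_s: 7.95
tool_pos: [0.4574, -0.0746, 0.0385]
tcp_rot: [-3.119, -0.329, 0.074]
contact_force: [-90.0, -18.1, 51.7]
finger_gap: 0.0262
grip_force: 47.0
```

Call:
drive_tool:
  series:
    - {"dx": 0.01,"dy": 0,"dz": 0,"ax": 0,"ay": 0,"az": 0,"gripper": 0.7}
    - {"dx": 0.02,"dy": 0,"dz": 0,"ax": 0,"ay": 0,"az": 0,"gripper": 0.7}
    - {"dx": 0.03,"dy": 0,"dz": 0,"ax": 0,"ay": 0,"az": 0,"gripper": 0.7}
    - {"dx": 0.04,"dy": 0,"dz": 0,"ax": 0,"ay": 0,"az": 0,"gripper": 0.7}
    - {"dx": 0.04,"dy": 0,"dz": 0,"ax": 0,"ay": 0,"az": 0,"gripper": 0.7}

```text
time_s: 8.37
tool_pos: [0.4572, -0.0746, 0.0368]
tcp_rot: [-3.117, -0.327, 0.092]
contact_force: [-98.0, -20.1, 54.7]
finger_gap: 0.0261
grip_force: 52.2
```

```bash
python3 - <<'E'
from go import *
plan(sl(-38,19,43),-77.97)
E
```

```text
pos [ 0.4572 -0.0746  0.0368] rot [-3.1174 -0.3267  0.0917] yang -78.05 tilt [-5.870e-02 -3.000e-04 -9.983e-01] F [-98.  -20.1  54.7] gap 0.0261 q7 -1.14 t 8.3667
shift [ 0.2355  0.0059 -0.0548] az -0.0019
```

The fingers, spread 56 mm, caught the end of the +y fence, which reaches out to x = -65. I'll back off and narrow the gap.

Call:
drive_tool:
  series:
    - {"dx": -0.08,"dy": 0,"dz": 0,"ax": 0,"ay": 0,"az": 0,"gripper": 0.7}
    - {"dx": -0.16,"dy": 0,"dz": 0,"ax": 0,"ay": 0,"az": 0,"gripper": 0.7}
    - {"dx": -0.24,"dy": 0,"dz": 0,"ax": 0,"ay": 0,"az": 0,"gripper": 0.9}
    - {"dx": -0.25,"dy": 0,"dz": 0,"ax": 0,"ay": 0,"az": 0,"gripper": 0.9}
    - {"dx": -0.25,"dy": 0,"dz": 0,"ax": 0,"ay": 0,"az": 0,"gripper": 0.9}
    - {"dx": -0.25,"dy": 0,"dz": 0,"ax": 0,"ay": 0,"az": 0,"gripper": 0.9}

```text
time_s: 8.87
tool_pos: [0.4521, -0.0767, 0.045]
tcp_rot: [-3.124, -0.333, -0.004]
contact_force: [-0.5, -0.8, -0.2]
finger_gap: 0.011
grip_force: 0.0
```

```bash
python3 - <<'E'
from go import *
plan(sl(-38,16,44),-77.97)
c=grab('wrist'); cv2.imwrite('pics/w3.png',cv2.resize(c['color'],(800,600)))
E
```

```text
pos [ 0.4521 -0.0767  0.045 ] rot [-3.1236 -0.3334 -0.0041] yang -77.82 tilt [ 2.6e-03  5.0e-04 -1.0e+00] F [-0.5 -0.8 -0.2] gap 0.011 q7 -1.17 t 8.8667
shift [0.2744 0.021  0.0076] az 0.0034
```

View pics/w3.png

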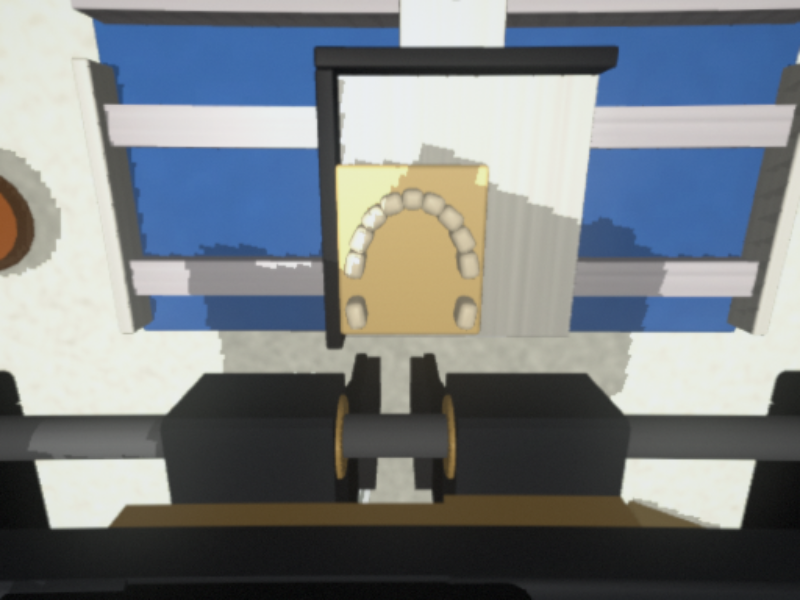

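The view shows the cast flush along the left (+y) fence. The fingers now pass inside the fence end (front end at cols 327-343), and about 90 px remain to the +x fence.

Call:
drive_tool:
  series:
    - {"dx": 0,"dy": 0.025,"dz": 0,"ax": 0,"ay": 0,"az": 0,"gripper": 0.9}
    - {"dx": 0.02,"dy": 0.025,"dz": 0,"ax": 0,"ay": 0,"az": 0,"gripper": 0.9}
    - {"dx": 0.04,"dy": 0.025,"dz": 0,"ax": 0,"ay": 0,"az": 0,"gripper": 0.9}
    - {"dx": 0.06,"dy": 0.025,"dz": 0,"ax": 0,"ay": 0,"az": 0,"gripper": 0.9}
    - {"dx": 0.08,"dy": 0.025,"dz": 0,"ax": 0,"ay": 0,"az": 0,"gripper": 0.9}
    - {"dx": 0.1,"dy": 0.025,"dz": 0,"ax": 0,"ay": 0,"az": 0,"gripper": 0.9}
    - {"dx": 0.12,"dy": 0.025,"dz": 0,"ax": 0,"ay": 0,"az": 0,"gripper": 0.9}

```text
time_s: 9.5
tool_pos: [0.4687, -0.0771, 0.0439]
tcp_rot: [3.124, 0.332, -0.002]
contact_force: [-2.6, 0.1, 2.0]
finger_gap: 0.0088
grip_force: 1.2
```

Call:
drive_tool:
  series:
    - {"dx": 0.015,"dy": 0,"dz": 0,"ax": 0,"ay": 0,"az": 0,"gripper": 0.9}
    - {"dx": 0.03,"dy": 0,"dz": 0,"ax": 0,"ay": 0,"az": 0,"gripper": 0.9}
    - {"dx": 0.045,"dy": 0,"dz": 0,"ax": 0,"ay": 0,"az": 0,"gripper": 0.9}
    - {"dx": 0.06,"dy": 0,"dz": 0,"ax": 0,"ay": 0,"az": 0,"gripper": 0.9}
    - {"dx": 0.075,"dy": 0,"dz": 0,"ax": 0,"ay": 0,"az": 0,"gripper": 0.9}
    - {"dx": 0.09,"dy": 0,"dz": 0,"ax": 0,"ay": 0,"az": 0,"gripper": 0.9}
    - {"dx": 0.1,"dy": 0,"dz": 0,"ax": 0,"ay": 0,"az": 0,"gripper": 0.9}
    - {"dx": 0.1,"dy": 0,"dz": 0,"ax": 0,"ay": 0,"az": 0,"gripper": 0.9}

```text
time_s: 10.17
tool_pos: [0.4839, -0.0738, 0.0441]
tcp_rot: [3.124, 0.333, 0.001]
contact_force: [0.1, -0.3, 0.1]
finger_gap: 0.0087
grip_force: 0.0
```

```bash
python3 - <<'E'
from go import *
plan(sl(-42,16,44),-77.97)
E
```

```text
pos [ 0.4839 -0.0738  0.0441] rot [3.1238e+00 3.3250e-01 5.0000e-04] yang -77.85 tilt [ 4.e-04 -1.e-04 -1.e+00] F [ 0.1 -0.3  0.1] gap 0.0087 q7 -1.14 t 10.1667
shift [ 0.0364 -0.0048  0.0009] az 0.0027
```

Call:
drive_tool:
  series:
    - {"dx": 0.01,"dy": 0,"dz": 0,"ax": 0,"ay": 0,"az": 0,"gripper": 0.9}
    - {"dx": 0.02,"dy": 0,"dz": 0,"ax": 0,"ay": 0,"az": 0,"gripper": 0.9}
    - {"dx": 0.03,"dy": 0,"dz": 0,"ax": 0,"ay": 0,"az": 0,"gripper": 0.9}
    - {"dx": 0.04,"dy": 0,"dz": 0,"ax": 0,"ay": 0,"az": 0,"gripper": 0.9}
    - {"dx": 0.045,"dy": 0,"dz": 0,"ax": 0,"ay": 0,"az": 0,"gripper": 0.9}
    - {"dx": 0.045,"dy": 0,"dz": 0,"ax": 0,"ay": 0,"az": 0,"gripper": 0.9}

```text
time_s: 10.67
tool_pos: [0.4903, -0.0724, 0.0441]
tcp_rot: [3.124, 0.332, 0.0]
contact_force: [-1.4, -0.5, -0.2]
finger_gap: 0.0087
grip_force: 0.2
```

```bash
python3 - <<'E'
from go import *
plan(sl(-38,16,44),-77.97)
c=grab('wrist'); cv2.imwrite('pics/w4.png',cv2.resize(c['color'],(800,600)))
E
```

```text
pos [ 0.4903 -0.0724  0.0441] rot [3.1238e+00 3.3230e-01 4.0000e-04] yang -77.86 tilt [ 3.e-04 -1.e-04 -1.e+00] F [-1.4 -0.5 -0.2] gap 0.0087 q7 -1.13 t 10.6667
shift [ 0.0191 -0.005   0.0006] az 0.0025
```

View pics/w4.png

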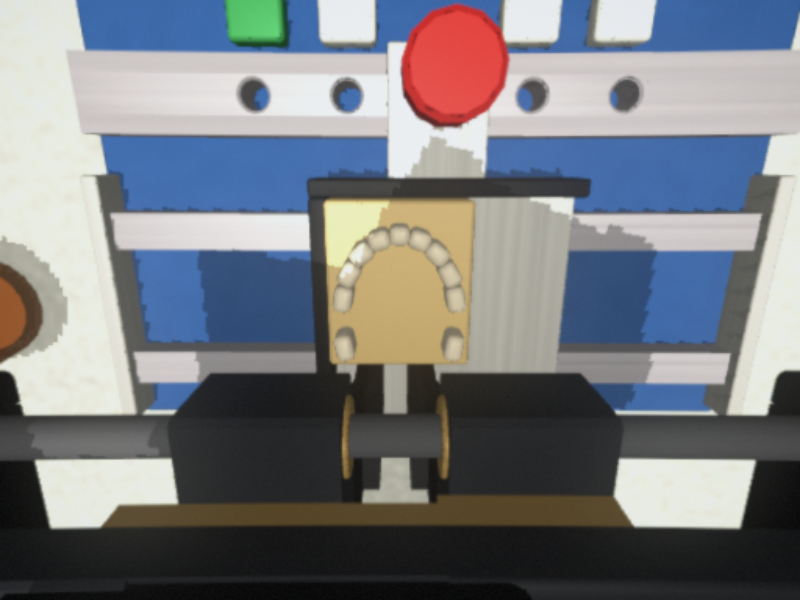

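The cast is nearly touching the +x fence: block edge at row ~199, fence at row ~196. It is still flush at left.

Call:
drive_tool:
  series:
    - {"dx": 0.005,"dy": 0,"dz": 0,"ax": 0,"ay": 0,"az": 0,"gripper": 0.9}
    - {"dx": 0.01,"dy": 0,"dz": 0,"ax": 0,"ay": 0,"az": 0,"gripper": 0.9}
    - {"dx": 0.015,"dy": 0,"dz": 0,"ax": 0,"ay": 0,"az": 0,"gripper": 0.9}
    - {"dx": 0.02,"dy": 0,"dz": 0,"ax": 0,"ay": 0,"az": 0,"gripper": 0.9}
    - {"dx": 0.02,"dy": 0,"dz": 0,"ax": 0,"ay": 0,"az": 0,"gripper": 0.9}

```text
time_s: 11.13
tool_pos: [0.4907, -0.0723, 0.0437]
tcp_rot: [-3.123, -0.331, 0.007]
contact_force: [-12.0, -2.1, 9.8]
finger_gap: 0.0085
grip_force: 5.7
```

Call:
drive_tool:
  series:
    - {"dx": -0.05,"dy": 0,"dz": 0,"ax": 0,"ay": 0,"az": 0,"gripper": 0.9}
    - {"dx": -0.1,"dy": 0,"dz": 0,"ax": 0,"ay": 0,"az": 0,"gripper": 0.9}
    - {"dx": -0.1,"dy": 0,"dz": -0.15,"ax": 0,"ay": 0,"az": 0,"gripper": 0.9}
    - {"dx": -0.1,"dy": 0,"dz": -0.35,"ax": 0,"ay": 0,"az": 0,"gripper": 0.9}
    - {"dx": -0.1,"dy": 0.2,"dz": -0.4,"ax": 0,"ay": 0,"az": 0,"gripper": 0.9}
    - {"dx": 0.1,"dy": 0.4,"dz": -0.4,"ax": 0,"ay": 0,"az": 0,"gripper": 0.9}
    - {"dx": 0.28,"dy": 0.4,"dz": -0.4,"ax": 0,"ay": 0,"az": 0,"gripper": 0.9}
    - {"dx": 0.28,"dy": 0.4,"dz": -0.4,"ax": 0,"ay": 0,"az": 0,"gripper": 0.9}
    - {"dx": 0.28,"dy": 0.4,"dz": -0.4,"ax": 0,"ay": 0,"az": 0,"gripper": 0.9}

```text
time_s: 11.88
tool_pos: [0.5473, -0.1217, 0.1037]
tcp_rot: [3.123, 0.333, -0.0]
contact_force: [-1.7, -0.0, -0.3]
finger_gap: 0.0086
grip_force: 0.0
```

```bash
python3 - <<'E'
from go import *
plan(sl(4,-42,44),-77.97)
E
```

```text
pos [ 0.5473 -0.1217  0.1037] rot [ 3.1228e+00  3.3270e-01 -4.0000e-04] yang -77.84 tilt [-1.0e-04 -1.1e-03 -1.0e+00] F [-1.7 -0.  -0.3] gap 0.0086 q7 -1.02 t 11.8833
shift [-0.0034 -0.0191  0.3983] az 0.0029
```

Call:
drive_tool:
  series:
    - {"dx": 0,"dy": 0,"dz": 0.15,"ax": 0,"ay": 0,"az": 0,"gripper": 0.9}
    - {"dx": 0,"dy": 0,"dz": 0.3,"ax": 0,"ay": 0,"az": 0,"gripper": 0.9}
    - {"dx": 0,"dy": 0,"dz": 0.395,"ax": 0,"ay": 0,"az": 0,"gripper": 0.9}
    - {"dx": 0,"dy": 0,"dz": 0.395,"ax": 0,"ay": 0,"az": 0,"gripper": 0.9}
    - {"dx": 0,"dy": -0.03,"dz": 0.395,"ax": 0,"ay": 0,"az": 0,"gripper": 0.9}
    - {"dx": 0,"dy": -0.06,"dz": 0.395,"ax": 0,"ay": 0,"az": 0,"gripper": 0.9}
    - {"dx": 0,"dy": -0.09,"dz": 0.395,"ax": 0,"ay": 0,"az": 0,"gripper": 0.9}
    - {"dx": 0,"dy": -0.1,"dz": 0.395,"ax": 0,"ay": 0,"az": 0,"gripper": 0.9}
    - {"dx": 0,"dy": -0.1,"dz": 0.395,"ax": 0,"ay": 0,"az": 0,"gripper": 0.9}

```text
time_s: 12.63
tool_pos: [0.5439, -0.1061, 0.0456]
tcp_rot: [-3.123, -0.334, -0.002]
contact_force: [0.1, 0.1, 0.6]
finger_gap: 0.0088
grip_force: 0.0
```

```bash
python3 - <<'E'
from go import *
plan(sl(4,-24,44),-77.97)
c=grab('wrist'); cv2.imwrite('pics/w5.png',cv2.resize(c['color'],(800,600)))
E
```

```text
pos [ 0.5439 -0.1061  0.0456] rot [-3.1233e+00 -3.3410e-01 -2.1000e-03] yang -77.79 tilt [ 1.3e-03  6.0e-04 -1.0e+00] F [0.1 0.1 0.6] gap 0.0088 q7 -1.0 t 12.6333
shift [-0.0035 -0.0322  0.0106] az 0.004
```

View pics/w5.png

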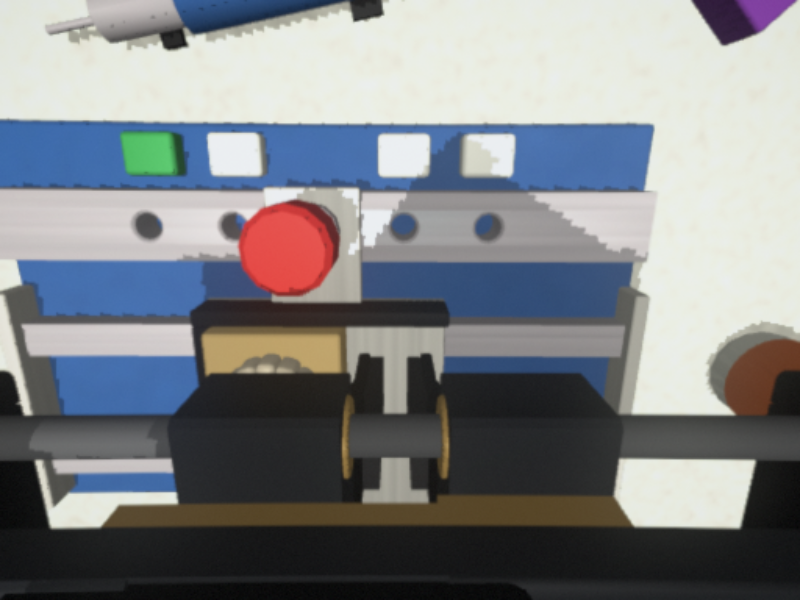

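The finger's outer side is within a few mm of the cast's right face (col ~345-355), and the cast is against both fences. I'll press gently.

Call:
drive_tool:
  series:
    - {"dx": 0,"dy": -0.01,"dz": 0,"ax": 0,"ay": 0,"az": 0,"gripper": 0.9}
    - {"dx": 0,"dy": -0.02,"dz": 0,"ax": 0,"ay": 0,"az": 0,"gripper": 0.9}
    - {"dx": 0,"dy": -0.03,"dz": 0,"ax": 0,"ay": 0,"az": 0,"gripper": 0.9}
    - {"dx": 0,"dy": -0.03,"dz": 0,"ax": 0,"ay": 0,"az": 0,"gripper": 0.9}

```text
time_s: 13.02
tool_pos: [0.5425, -0.1023, 0.0447]
tcp_rot: [-3.124, -0.333, 0.0]
contact_force: [0.0, -0.4, -0.2]
finger_gap: 0.0088
grip_force: 0.0
```

Call:
drive_tool:
  series:
    - {"dx": 0,"dy": -0.01,"dz": 0,"ax": 0,"ay": 0,"az": 0,"gripper": 0.9}
    - {"dx": 0,"dy": -0.02,"dz": 0,"ax": 0,"ay": 0,"az": 0,"gripper": 0.9}
    - {"dx": 0,"dy": -0.03,"dz": 0,"ax": 0,"ay": 0,"az": 0,"gripper": 0.9}
    - {"dx": 0,"dy": -0.03,"dz": 0,"ax": 0,"ay": 0,"az": 0,"gripper": 0.9}

```text
time_s: 13.35
tool_pos: [0.5419, -0.1, 0.0451]
tcp_rot: [3.122, 0.33, 0.001]
contact_force: [0.8, -5.0, -0.6]
finger_gap: 0.0089
grip_force: 3.1
```

Call:
drive_tool:
  series:
    - {"dx": 0,"dy": 0.04,"dz": 0,"ax": 0,"ay": 0,"az": 0,"gripper": 0.9}
    - {"dx": 0,"dy": 0.08,"dz": -0.05,"ax": 0,"ay": 0,"az": 0,"gripper": 0.9}
    - {"dx": 0,"dy": 0.08,"dz": -0.3,"ax": 0,"ay": 0,"az": 0,"gripper": 0.9}
    - {"dx": 0,"dy": 0.08,"dz": -0.5,"ax": 0,"ay": 0,"az": 0,"gripper": 0.52}
    - {"dx": 0.2,"dy": 0,"dz": -0.5,"ax": 0,"ay": 0,"az": 0,"gripper": 0.52}
    - {"dx": 0.38,"dy": -0.14,"dz": -0.5,"ax": 0,"ay": 0,"az": 0,"gripper": 0.52}
    - {"dx": 0.38,"dy": -0.14,"dz": -0.5,"ax": 0,"ay": 0,"az": 0,"gripper": 0.52}
    - {"dx": 0.38,"dy": -0.14,"dz": -0.5,"ax": 0,"ay": 0,"az": 0,"gripper": 0.52}

```text
time_s: 14.02
tool_pos: [0.5939, -0.0637, 0.12]
tcp_rot: [-3.123, -0.338, 0.0]
contact_force: [-0.2, -0.6, -0.6]
finger_gap: 0.0343
grip_force: 0.0
```

```bash
python3 - <<'E'
from go import *
from meas import *
plan(sl(60,0,55),-77.97)
c=grab('wrist'); W,H,S,V=measure(c)
m=((H<8)|(H>172))&(S>150)&(W[...,2]>.078)
b=blob(m); print(b[0][:2],np.median(W[b[0][2]],0)); 
p=json.load(open('pose.json'))['slide'];Rm=np.array([[np.cos(p[2]),-np.sin(p[2])],[np.sin(p[2]),np.cos(p[2])]])
pts=((W[b[0][2]][:,:2]-p[:2])@Rm*1000).astype(np.float32); print(cv2.minEnclosingCircle(pts),np.median(pts,0))
cv2.imwrite('pics/w6.png',cv2.resize(c['color'],(800,600)))
E
```

```text
pos [ 0.5939 -0.0637  0.12  ] rot [-3.1233 -0.3378  0.    ] yang -77.65 tilt [-0.e+00  1.e-04 -1.e+00] F [-0.2 -0.6 -0.6] gap 0.0343 q7 -1.11 t 14.0167
shift [-0.0151  0.0141  0.4333] az 0.007
(np.int32(957), array([253.96342738, 221.38557994])) [ 0.59353194 -0.06523282  0.08352124]
((94.19766235351562, 3.4931740760803223), 46.508056640625) [61.525593   0.7025884]
```

View pics/w6.png

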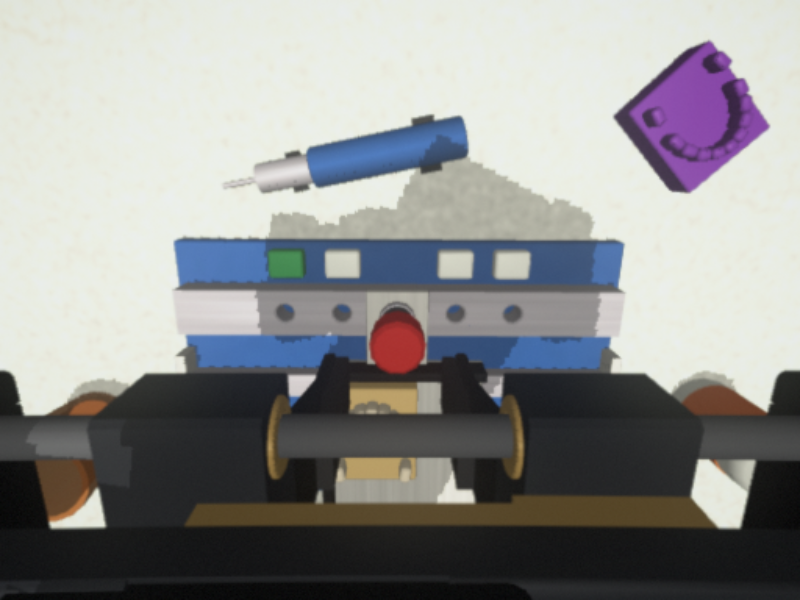

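The knob (398,340) is centred between the open fingers, and the cast sits in the fence corner behind it. Bottle, cup and handpiece are untouched.

Call:
drive_tool:
  series:
    - {"dx": -0.011,"dy": 0.01,"dz": 0,"ax": 0,"ay": 0,"az": 0.007,"gripper": 0.52}
    - {"dx": -0.011,"dy": 0.01,"dz": 0.1,"ax": 0,"ay": 0,"az": 0.007,"gripper": 0.52}
    - {"dx": -0.011,"dy": 0.01,"dz": 0.2,"ax": 0,"ay": 0,"az": 0.007,"gripper": 0.52}
    - {"dx": -0.011,"dy": 0.01,"dz": 0.3,"ax": 0,"ay": 0,"az": 0.007,"gripper": 0.52}
    - {"dx": -0.011,"dy": 0.01,"dz": 0.4,"ax": 0,"ay": 0,"az": 0.007,"gripper": 0.52}
    - {"dx": -0.011,"dy": 0.01,"dz": 0.425,"ax": 0,"ay": 0,"az": 0.007,"gripper": 0.52}
    - {"dx": -0.011,"dy": 0.01,"dz": 0.425,"ax": 0,"ay": 0,"az": 0.007,"gripper": 0.52}
    - {"dx": -0.011,"dy": 0.01,"dz": 0.425,"ax": 0,"ay": 0,"az": 0.007,"gripper": 0.52}

```text
time_s: 14.73
tool_pos: [0.5915, -0.0683, 0.0567]
tcp_rot: [3.125, 0.322, 0.0]
contact_force: [-0.5, 0.1, 1.1]
finger_gap: 0.0415
grip_force: 0.0
```

```bash
python3 - <<'E'
from go import *
plan(sl(60.5,0,56),-77.97)
E
```

```text
pos [ 0.5915 -0.0683  0.0567] rot [3.1249e+00 3.2160e-01 2.0000e-04] yang -78.25 tilt [ 1.e-04 -2.e-04 -1.e+00] F [-0.5  0.1  1.1] gap 0.0415 q7 -1.07 t 14.7333
shift [ 0.0105 -0.0124  0.0044] az -0.0061
```

Call:
drive_tool:
  series:
    - {"dx": 0.007,"dy": -0.01,"dz": 0,"ax": 0,"ay": 0,"az": -0.006,"gripper": 0.55}
    - {"dx": 0.007,"dy": -0.01,"dz": 0,"ax": 0,"ay": 0,"az": -0.006,"gripper": 0.65}
    - {"dx": 0.007,"dy": -0.01,"dz": 0,"ax": 0,"ay": 0,"az": -0.006,"gripper": 0.8}
    - {"dx": 0.007,"dy": -0.01,"dz": 0,"ax": 0,"ay": 0,"az": -0.006,"gripper": 1}
    - {"dx": 0.007,"dy": -0.01,"dz": 0,"ax": 0,"ay": 0,"az": -0.006,"gripper": 1}
    - {"dx": 0.007,"dy": -0.01,"dz": 0,"ax": 0,"ay": 0,"az": -0.006,"gripper": 1}
    - {"dx": 0.007,"dy": -0.01,"dz": 0,"ax": 0,"ay": 0,"az": -0.006,"gripper": 1}
  newtons: 35

```text
time_s: 15.32
tool_pos: [0.5927, -0.0657, 0.0565]
tcp_rot: [-3.124, -0.331, -0.001]
contact_force: [-0.1, 0.7, 4.9]
finger_gap: 0.0247
grip_force: 35.0
```

Call:
drive_tool:
  series:
    - {"dx": 0,"dy": 0,"dz": -0.02,"ax": 0,"ay": 0,"az": 0,"gripper": 1}
    - {"dx": 0,"dy": 0,"dz": -0.04,"ax": 0,"ay": 0,"az": 0,"gripper": 1}
    - {"dx": 0,"dy": 0,"dz": -0.06,"ax": 0,"ay": 0,"az": 0,"gripper": 1}
    - {"dx": 0,"dy": 0,"dz": -0.072,"ax": 0,"ay": 0,"az": 0,"gripper": 1}
    - {"dx": 0,"dy": 0,"dz": -0.072,"ax": 0,"ay": 0,"az": 0,"gripper": 1}
    - {"dx": 0,"dy": 0,"dz": -0.072,"ax": 0,"ay": 0,"az": 0,"gripper": 1}

```text
time_s: 15.82
tool_pos: [0.5924, -0.0657, 0.0667]
tcp_rot: [3.124, 0.331, 0.0]
contact_force: [5.0, 0.1, -8.2]
finger_gap: 0.025
grip_force: 35.0
```

```bash
python3 - <<'E'
from go import *
plan(sl(60.5,64,66),-77.97)
E
```

```text
pos [ 0.5924 -0.0657  0.0667] rot [3.124  0.3313 0.    ] yang -77.89 tilt [ 0.e+00 -1.e-04 -1.e+00] F [ 5.   0.1 -8.2] gap 0.025 q7 -1.08 t 15.8167
shift [ 0.0018 -0.4229  0.0045] az 0.0017
```

Call:
drive_tool:
  series:
    - {"dx": 0,"dy": -0.01,"dz": 0,"ax": 0,"ay": 0,"az": 0,"gripper": 1}
    - {"dx": 0,"dy": -0.03,"dz": 0,"ax": 0,"ay": 0,"az": 0,"gripper": 1}
    - {"dx": 0,"dy": -0.06,"dz": 0,"ax": 0,"ay": 0,"az": 0,"gripper": 1}
    - {"dx": 0,"dy": -0.095,"dz": 0,"ax": 0,"ay": 0,"az": 0,"gripper": 1}
    - {"dx": 0,"dy": -0.135,"dz": 0,"ax": 0,"ay": 0,"az": 0,"gripper": 1}
    - {"dx": 0,"dy": -0.175,"dz": 0,"ax": 0,"ay": 0,"az": 0,"gripper": 1}
    - {"dx": 0,"dy": -0.21,"dz": 0,"ax": 0,"ay": 0,"az": 0,"gripper": 1}
    - {"dx": 0,"dy": -0.24,"dz": 0,"ax": 0,"ay": 0,"az": 0,"gripper": 1}
    - {"dx": 0,"dy": -0.26,"dz": 0,"ax": 0,"ay": 0,"az": 0,"gripper": 1}
    - {"dx": 0,"dy": -0.27,"dz": 0,"ax": 0,"ay": 0,"az": 0,"gripper": 1}

```text
time_s: 16.65
tool_pos: [0.5839, -0.0258, 0.0667]
tcp_rot: [3.124, 0.332, 0.0]
contact_force: [6.0, -0.4, -8.2]
finger_gap: 0.0249
grip_force: 35.0
```

```bash
python3 - <<'E'
from go import *
plan(sl(60.5,64.5,66.7),-77.97)
E
```

```text
pos [ 0.5839 -0.0258  0.0667] rot [3.1239e+00 3.3180e-01 1.0000e-04] yang -77.87 tilt [ 0.e+00 -1.e-04 -1.e+00] F [ 6.  -0.4 -8.2] gap 0.0249 q7 -1.15 t 16.65
shift [ 0.0015 -0.1542 -0.    ] az 0.0021
```

Moving smoothly with the plunger up; 23.1 mm remain.

Call:
drive_tool:
  series:
    - {"dx": 0,"dy": -0.01,"dz": 0,"ax": 0,"ay": 0,"az": 0,"gripper": 1}
    - {"dx": 0,"dy": -0.03,"dz": 0,"ax": 0,"ay": 0,"az": 0,"gripper": 1}
    - {"dx": 0,"dy": -0.06,"dz": 0,"ax": 0,"ay": 0,"az": 0,"gripper": 1}
    - {"dx": 0,"dy": -0.09,"dz": 0,"ax": 0,"ay": 0,"az": 0,"gripper": 1}
    - {"dx": 0,"dy": -0.12,"dz": 0,"ax": 0,"ay": 0,"az": 0,"gripper": 1}
    - {"dx": 0,"dy": -0.14,"dz": 0,"ax": 0,"ay": 0,"az": 0,"gripper": 1}
    - {"dx": 0,"dy": -0.15,"dz": 0,"ax": 0,"ay": 0,"az": 0,"gripper": 1}
    - {"dx": 0,"dy": -0.155,"dz": 0,"ax": 0,"ay": 0,"az": 0,"gripper": 1}
    - {"dx": 0,"dy": -0.155,"dz": 0,"ax": 0,"ay": 0,"az": 0,"gripper": 1}

```text
time_s: 17.4
tool_pos: [0.5791, -0.0034, 0.0668]
tcp_rot: [3.124, 0.331, 0.0]
contact_force: [4.5, 2.2, -8.2]
finger_gap: 0.0247
grip_force: 35.0
```

```bash
python3 - <<'E'
from go import *
plan(sl(60.5,64.5,66.7),-77.97)
E
```

```text
pos [ 0.5791 -0.0034  0.0668] rot [3.124e+00 3.312e-01 3.000e-04] yang -77.9 tilt [ 2.e-04 -1.e-04 -1.e+00] F [ 4.5  2.2 -8.2] gap 0.0247 q7 -1.2 t 17.4
shift [ 0.0013 -0.0016  0.0005] az 0.0016
```

Call:
drive_tool:
  series:
    - {"dx": 0,"dy": -0.001,"dz": 0.02,"ax": 0,"ay": 0,"az": 0,"gripper": 1}
    - {"dx": 0,"dy": -0.001,"dz": 0.04,"ax": 0,"ay": 0,"az": 0,"gripper": 1}
    - {"dx": 0,"dy": -0.001,"dz": 0.055,"ax": 0,"ay": 0,"az": 0,"gripper": 1}
    - {"dx": 0,"dy": -0.001,"dz": 0.065,"ax": 0,"ay": 0,"az": 0,"gripper": 1}
    - {"dx": 0,"dy": -0.001,"dz": 0.065,"ax": 0,"ay": 0,"az": 0,"gripper": 1}
    - {"dx": 0,"dy": -0.001,"dz": 0.065,"ax": 0,"ay": 0,"az": 0,"gripper": 1}

```text
time_s: 17.9
tool_pos: [0.5791, -0.0034, 0.0571]
tcp_rot: [3.124, 0.331, 0.0]
contact_force: [5.1, 0.8, -4.7]
finger_gap: 0.0247
grip_force: 35.0
```

Call:
drive_tool:
  series:
    - {"dx": 0,"dy": 0,"dz": 0,"ax": 0,"ay": 0,"az": 0,"gripper": 0.66}
    - {"dx": 0,"dy": 0,"dz": 0,"ax": 0,"ay": 0,"az": 0,"gripper": 0.58}
    - {"dx": 0,"dy": 0,"dz": 0,"ax": 0,"ay": 0,"az": 0,"gripper": 0.52}
    - {"dx": 0,"dy": 0,"dz": 0,"ax": 0,"ay": 0,"az": 0,"gripper": 0.52}
    - {"dx": 0,"dy": 0,"dz": 0,"ax": 0,"ay": 0,"az": 0,"gripper": 0.52}

```text
time_s: 18.32
tool_pos: [0.5787, -0.0035, 0.0572]
tcp_rot: [-3.124, -0.331, 0.001]
contact_force: [0.5, 0.8, -0.7]
finger_gap: 0.0407
grip_force: 0.0
```

Call:
drive_tool:
  series:
    - {"dx": 0,"dy": 0,"dz": -0.1,"ax": 0,"ay": 0,"az": 0,"gripper": 0.52}
    - {"dx": 0,"dy": 0,"dz": -0.25,"ax": 0,"ay": 0,"az": 0,"gripper": 0.52}
    - {"dx": 0,"dy": 0,"dz": -0.5,"ax": 0,"ay": 0,"az": 0,"gripper": 0.52}
    - {"dx": 0,"dy": 0,"dz": -0.75,"ax": 0,"ay": 0,"az": 0,"gripper": 0.52}
    - {"dx": -0.3,"dy": 0,"dz": -1,"ax": 0,"ay": 0,"az": 0,"gripper": 0.52}
    - {"dx": -0.6,"dy": 0,"dz": -1,"ax": 0,"ay": 0,"az": 0,"gripper": 0.52}
    - {"dx": -0.6,"dy": 0,"dz": -1,"ax": 0,"ay": 0,"az": 0,"gripper": 0.52}
    - {"dx": -0.6,"dy": 0,"dz": -1,"ax": 0,"ay": 0,"az": 0,"gripper": 0.52}

```text
time_s: 18.98
tool_pos: [0.4885, -0.0235, 0.2083]
tcp_rot: [-3.121, -0.328, -0.002]
contact_force: [0.9, -0.0, -0.7]
finger_gap: 0.042
grip_force: 0.0
```

```bash
python3 - <<'E'
from go import *
from meas import *
plan(sl(60.5,64.5,66.7),-77.97)
p=json.load(open('pose.json'))['slide'];Rm=np.array([[np.cos(p[2]),-np.sin(p[2])],[np.sin(p[2]),np.cos(p[2])]])
for n in ('wrist',):
    c=grab(n); W,H,S,V=measure(c)
    m=((H<8)|(H>172))&(S>150)&(W[...,2]>.076)&(W[...,0]>.55)&(W[...,0]<.62)
    for b in blob(m)[:1]: print('knob',b[0],((np.median(W[b[2]],0)[:2]-p[:2])@Rm*1000).round(1),'z',np.median(W[b[2]][:,2]))
    m=(H>18)&(H<36)&(S>70)&(abs(W[...,2]-.056)<.005)&(W[...,0]>.48)&(W[...,0]<.58)
    pts=((W[m][:,:2]-p[:2])@Rm*1000).astype(np.float32); print('cast',np.percentile(pts,[.5,99.5],axis=0),cv2.minAreaRect(pts),'want centre 5,83')
cv2.imwrite('pics/w7.png',cv2.resize(c['color'],(800,600)))
E
```

```text
pos [ 0.4885 -0.0235  0.2083] rot [-3.1214e+00 -3.2800e-01 -1.6000e-03] yang -78.0 tilt [ 7.0e-04  3.1e-03 -1.0e+00] F [ 0.9 -0.  -0.7] gap 0.042 q7 -1.4 t 18.9833
shift [ 0.6187 -0.0045  0.9447] az -0.0007
knob 597 [60.1 63.9] z 0.0834811038997551
cast [[-28.24009657  53.54733601]
 [ 25.90401578 100.41979469]] ((-1.2539844512939453, 77.21913146972656), (54.38320541381836, 47.409034729003906), 0.16989697515964508) want centre 5,83
```

View pics/w7.png

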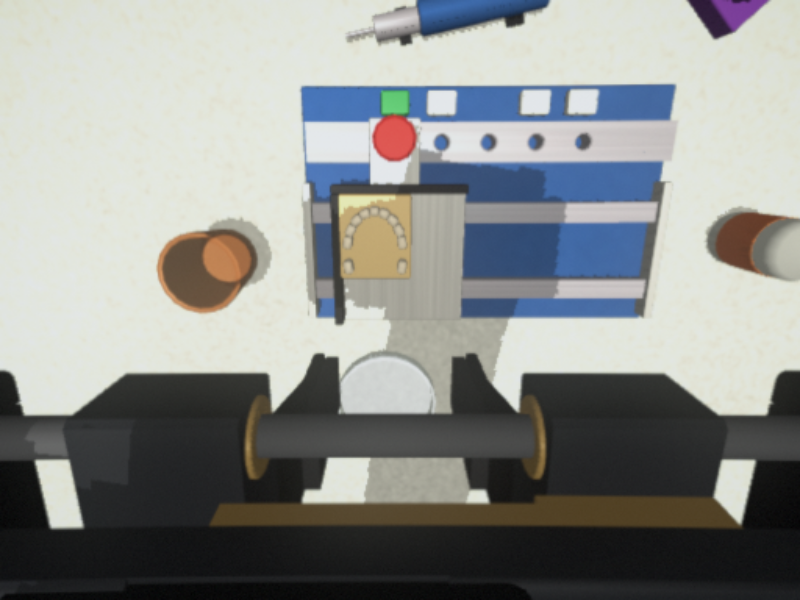

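The knob is back at its home height (same 83.5 mm reading as before the lift) at slide (60.1, 63.9), beside the green tag. The cast centre is at (-1.3, 77.2) with 0.2° yaw. The target is (-1, 77), because the fence faces sit 6 mm inside the bed edges. Cup, bottle, dish and handpiece are undisturbed, so I'm handing in.

```bash
python3 -c "
from workcell import finish_job
print(finish_job())"
```

```text
the job is handed in; nothing more can be done
None
```

The job is handed in at about 19 s: by my last measurements the cast sits square and flush against both fences and the plunger is home in the green-tag hole. The fingers did catch the end of a fence once while pushing, reaching 98 N against the 120 N wrist limit, with no sign that it moved anything.

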